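# Fold down the ratchet rod rest on a glass worker's bench

### The job

The notched wooden rod rest stands raised on its ratchet. With the fingertips, press the thumb pad of its pawl fully down so that the pawl lets go of the teeth and stays free, then push the rest's arm all the way down past the teeth onto its rubber stop and leave it there. Grip and lift nothing, do not raise the arm, and leave the other things on the bench where they are.

Things in the scene. Friction and masses are not known exactly. Their poses are not given: they have to be found in the camera images.
- rest: ratchet rod rest, dark steel base plate 270 x 60 x 8 mm fixed to the bench. Origin on the bench under the arm's hinge, z up. The arm runs to +x of this frame, the pawl's tail and thumb pad to -x; plate x -100 to 170, y -30 to 30 mm. Hinge pin along y at z 50 mm. Pawl pivot along y at x -55, z 108 mm, between two upright plates (y -16 to 16, x -65 to -45, up to z 116 mm).
- rest_arm (a joint): elevation of the steel arm, rad: 0 is level on its rubber stop (hard limit), growing upward to 1.25. Starts raised at 0.87 to 1.01, held by the pawl in a toothed quadrant (up to 0.2 rad of play). Two teeth must pass the pawl on the way down. Stiff hinge: the arm stays where it is left; with the pawl free about 2 to 6 N down on its wooden bar moves it.
- bar_top (a point): middle of the top face of the wooden notched bar across the arm's end: push here. Bar 130 mm along y, 24 mm wide; flat middle 44 mm long, notches 8 mm deep beside it. The point lies 155 mm out along the arm from the hinge and 27 mm above the arm's centre line: at elevation e it is at x = 155 cos e - 27 sin e, y = 0, z = 50 + 155 sin e + 27 cos e mm in the frame of rest (z 77 mm when down).
- pawl (a joint): angle of the pawl, rad: 0 is engaged in the teeth (start), growing as the thumb pad goes down to its hard stop at 0.40. The tip is clear of the teeth beyond 0.2; it counts as fully pressed above 0.30. Stiff pivot: it stays where it is left, no spring; about 3 N on the pad moves it.
- pawl_pad (a point): middle of the top of the pawl's thumb pad, a steel plate 34 x 34 x 8 mm on the pawl's tail: 75 mm from the pawl's pivot towards -x of rest, 115 mm above the bench at the start, about 29 mm lower when fully pressed; it then slopes by 0.40 rad, outer end low.
- bead_dish: bystander: shallow round steel dish, 72 mm across, 16 mm high; loose, to be left alone; origin under its centre
- frit_jar: bystander: amber glass jar with a steel cap, 44 mm across, 62 mm high; loose, to be left alone; origin under its centre
- marver: bystander: black plate on a wooden board, 100 x 80 x 20 mm; loose, to be left alone; origin under its centre
- flat_brush: bystander: flat brush, 150 mm long, lying; loose, to be left alone; origin under its centre
- tin_can: bystander: open tin can, 76 mm across, 100 mm high; loose, to be left alone; origin under its centre
- wood_block: bystander: dark wooden block, 50 x 70 x 35 mm; loose, to be left alone; origin under its centre
- paddle: bystander: paddle with a handle, 200 mm long, lying; loose, to be left alone; origin under its centre

How it is judged:
By the outcome, as a careful person would: the job done as asked, in the order asked, and still so for the second after the job is handed in, with the robot touching nothing.
It also fails if it takes over 42 s, if anything falls off the work surface, if the arm or the gripper's body presses on something with over 40 N, if the wrist force passes 120 N, or if a joint passes its speed limit or range.

### The arm

A 7-joint arm with a two-finger parallel gripper is mounted at the origin on the work surface. World frame = base frame: x ahead of the robot, y to its left, z up, the work surface at z = 0. Lengths are in m, angles in rad, forces in N, time in s.
With the tool pointing down it reaches from about 0.425 to 0.925 m from the base axis. Payload 6.8 kg.
Tool frame: the origin (TCP) lies at the very end of the fingers, on their centre line; the grasp point (between the pads) lies bot.hold_point_z behind it (bot.hold_point_z is the distance from the TCP to the grasp point, in m); x points along the fingers, z is the direction in which the jaws open and shut, and the axes are right-handed (so a half turn about x gives the same grasp; the last joint's range is limited). The gripper opens to 85 mm and grips with 20 to 120 N. Pads are 22 mm wide; open, the fingers measure 114 mm over their backs; the gripper's body (76 mm by 85 mm) begins 54 mm behind the grasp point. The pads swing forward as they close: fully open they stand 13 mm farther back than shut.
Start: joints at [-1.352, 0.477, 0.022, 1.555, -0.011, 1.109, -0.083], TCP at [0.217, 0.639, 0.207] pointing down, gripper open.
Joint ranges: [-2.96, 2.96], [-0.34, 2.1], [-1.41, 1.46], [0.24, 2.44], [-1.37, 4.51], [0.17, 1.92], [-2.96, 2.96]. Speed limits (rad/s): [2.39, 2.39, 3.14, 3.14, 3.14, 3.14, 3.14].

### API

Orientations are given as a unit quaternion [w, x, y, z].
In Python, from station import bot gives the robot as it stands.
- The arm moves only by the tool drive_tool, never from a script. Its arguments are lists of equal length, an entry for each row: "slide": the shift along the world's x, y, z in mm, a list of three; "turn": the turn, a rotation vector about the world's x, y, z in rad, a list of three; "gripper": the opening, from 0 (shut) to 1 (fully open). A call has 1 to 10 rows; each row is the pose to reach, as a shift and turn from the pose measured when the call began; what a row does not reach only later rows make up. A row lasts 1/10 s, in which the tool goes at most 50 mm and 8.59 degrees, less where a joint would pass 70% of its speed; a pose out of reach is approached as far as the arm can. A call with a gripper value outside its range is refused whole. The fingers move at their own pace and stop on an object; "squeeze" is the grip in N (left out, the last holds). Time passes only in rows, so rows that repeat a pose let the fingers close. It gives the time, the measured TCP pose, the force and the opening at its end, in the units of the state.
- bot.get_obs(): the state, without advancing time (a new reading comes with each control period).
- bot.read_camera(name): name is "scene" or "top"; returns a dict with "color" (480x640x3 uint8, red, green, blue), "fovy" (degrees; the focal length in pixels is half the picture's height over the tangent of half this angle, whatever the lens; pixels are square), "cx", "cy" (the principal point, pixels), "R" (3x3) and "t" (3): a world point X has camera coordinates R X + t. Camera axes: x right, y down, z forward; pixel columns grow to the right and rows downward; lengths in m; the calibration is good to about 2 mm. A picture is of the moment at which its call begins. There is no depth.
- bot.hand_in(): hands the job in, once; it reports no verdict.
The state is a dict: "t": time; "q": joint angles; "joint_vel": joint speeds; "joint_torque": joint torques, N m; "eef_pos": TCP position; "tool_rot": TCP orientation; "contact_force": force on the tool from outside, world axes, zero at the start; "torque": the same for the moment, N m; "gripper_width": opening from 0.0 (shut) to 1.0 (fully open).
Only numpy, scipy, OpenCV 4.12 (cv2) and the standard library are available. Lean on these libraries where they do the work, as an engineer would, in place of code of your own. Each camera call takes 0.05 s, during which the arm holds its last target.

## Working session

There is one attempt and no reset: what is moved stays moved. The work goes in short steps, Python scripts to look and compute and a tool call to move; the robot and the scene stay as the last step left them, time stands still between calls to the robot, and variables do not carry over. Pictures are saved under pics/ and viewed, and the job is handed in when it is done.

Besides the shell and the picture viewer there is one more tool, called after "Request:" by a JSON object that holds its "method" and its "body". drive_tool: Moves the arm, as the interface text tells. Its arguments: {"type":"object","properties":{"slide":{"type":"array"},"turn":{"type":"array"},"gripper":{"type":"array"},"squeeze":{"type":"number"}},"required":["slide","turn","gripper"]}

```bash
mkdir -p pics; ls
python3 - <<'E'
from station import bot
import cv2
print(bot.get_obs())
for n in("scene","top"):
    c=bot.read_camera(n); cv2.imwrite(f"pics/{n}0.png",c["color"][:,:,::-1])
    print(n,c["fovy"],c["cx"],c["cy"],c["R"],c["t"])
print(bot.hold_point_z)
E
```

```text
pics
{'t': 0.0, 'q': array([-1.35210799,  0.47779236,  0.02233202,  1.5564687 , -0.01149315,
        1.10934201, -0.0831388 ]), 'joint_vel': array([-0.00011073, -0.00043222,  0.00077093,  0.00115509, -0.00039119,
        0.00118956, -0.00096561]), 'joint_torque': array([-4.36618711e-04, -5.96452940e+01,  1.60743803e+00, -2.81195587e+01,
        1.24149580e-02,  9.54310235e-03, -3.52039763e-06]), 'eef_pos': array([0.21648164, 0.63864634, 0.20622355]), 'tool_rot': array([ 0.57416593, -0.41243179,  0.57518558,  0.4115763 ]), 'contact_force': array([ 0.31975266,  0.0964225 , -0.09178172]), 'torque': array([-0.0552006 , -0.01050767,  0.01030674]), 'gripper_width': 1.0003405260680314}
scene 50.171285988753084 312.0537231774373 240.23049333988118 [[ 0.8676085   0.49716896 -0.00886084]
 [ 0.32529685 -0.58097213 -0.74609205]
 [-0.37608171  0.6444334  -0.66578385]] [-0.46713641 -0.10955739  1.39923862]
top 43.856470430219964 313.3039985728956 243.22661108405984 [[-0.02832246 -0.99954075 -0.01077648]
 [-0.98448703  0.02976018 -0.17291505]
 [ 0.17315635  0.00571192 -0.98487779]] [-0.01657168  0.55185942  1.52851821]
0.0187
```

View pics/scene0.png

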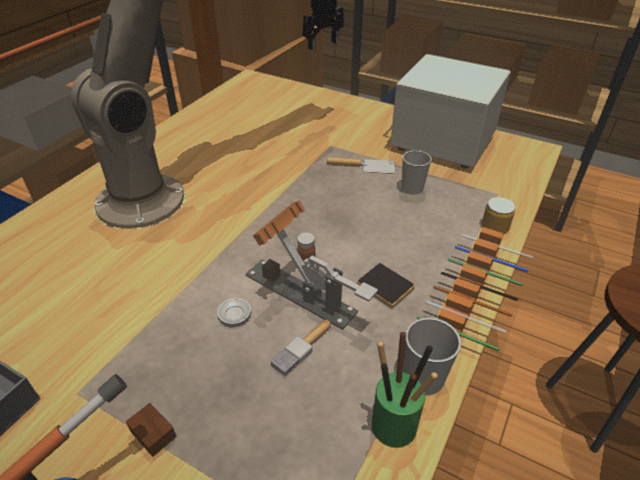

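View pics/top0.png

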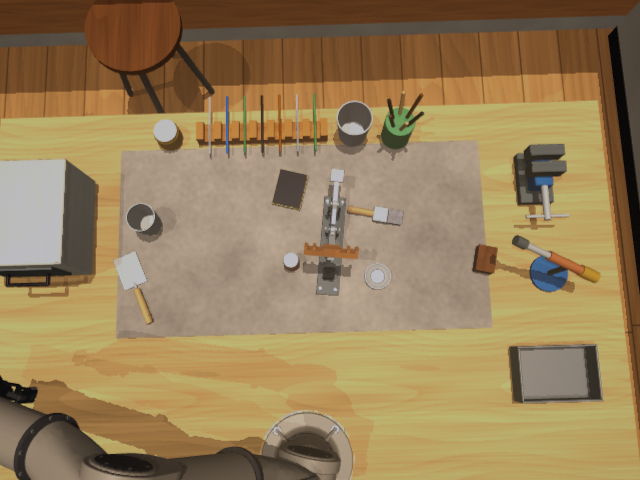

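The rest is at the middle of the top view: its pad is near (337,176), its bar near (331,251) and its plate runs from about (335,185) to (328,292). The arm points toward the robot. I'll zoom in for pixel positions.

Run:
```python
import cv2
a=cv2.imread("pics/top0.png")[150:310,250:420]; cv2.imwrite("pics/topz.png",cv2.resize(a,None,fx=3.7,fy=3.7,interpolation=cv2.INTER_CUBIC))
a=cv2.imread("pics/scene0.png")[190:340,230:430]; cv2.imwrite("pics/scz.png",cv2.resize(a,None,fx=4,fy=4,interpolation=cv2.INTER_CUBIC))
```

```text
(no output)
```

View pics/topz.png

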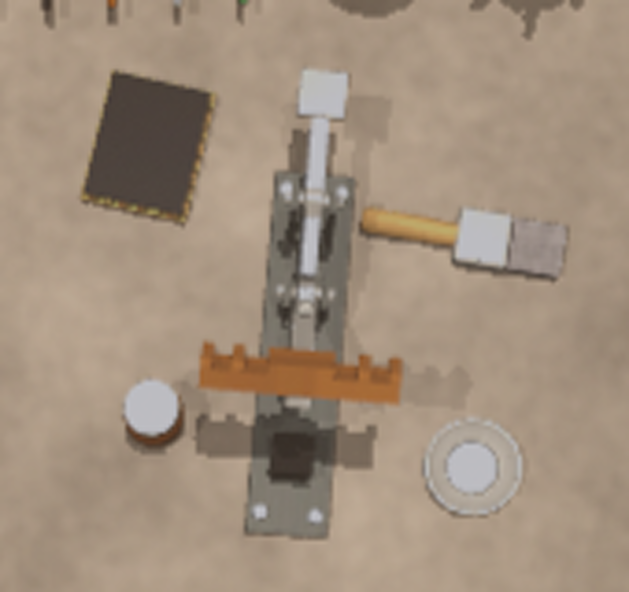

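View pics/scz.png

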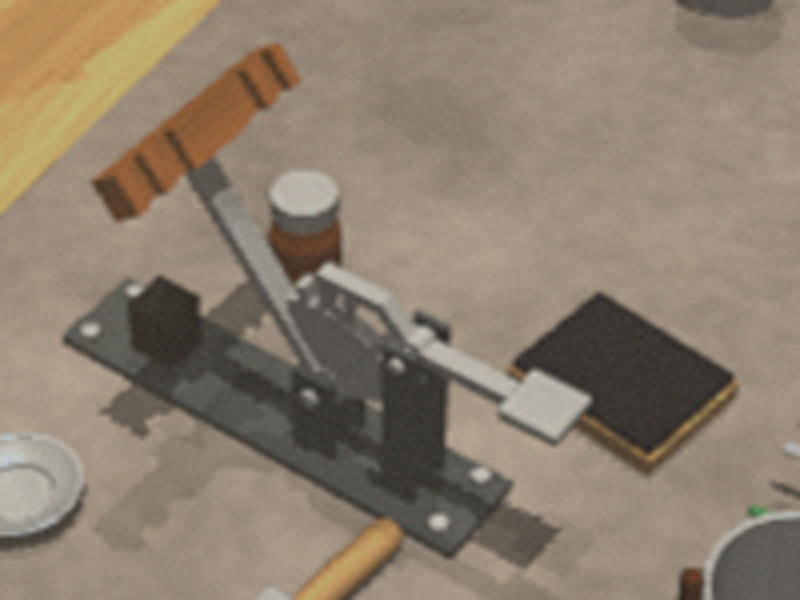

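```bash
cat > h.py <<'E'
import numpy as np
from station import bot
def cam(n):
    c=bot.read_camera(n); c["f"]=240/np.tan(np.radians(c["fovy"])/2); return c
def ray(c,p):
    d=np.array([(p[0]-c["cx"])/c["f"],(p[1]-c["cy"])/c["f"],1]); R=np.array(c["R"])
    return -R.T@np.array(c["t"]), R.T@d
def onz(c,p,z):
    o,d=ray(c,p); return o+d*(z-o[2])/d[2]
def tri(c1,p1,c2,p2):
    o,d=ray(c1,p1);q,e=ray(c2,p2)
    s=np.linalg.lstsq(np.c_[d,-e],q-o,rcond=None)[0]
    a,b=o+d*s[0],q+e*s[1]; return (a+b)/2,np.linalg.norm(a-b)
def proj(c,X):
    v=np.array(c["R"])@X+c["t"]; return c["f"]*v[:2]/v[2]+[c["cx"],c["cy"]]
E
python3 - <<'E'
from h import *
np.set_printoptions(precision=4,suppress=True)
T=cam("top");S=cam("scene")
t=lambda x,y:(250+x/3.7-.4,150+y/3.7-.4); s=lambda x,y:(230+x/4-.4,190+y/4-.4)
K=[onz(T,t(*p),.008) for p in [(276,172),(355,178),(328,538),(246,534)]]
K2=[onz(S,s(*p),.008) for p in [(510,485),(450,553),(66,336),(125,282)]]
for n,C in(("top",K),("scene",K2)):
    print(n,*C)
    e1=(C[0]+C[1])/2 if True else 0; e2=(C[2]+C[3])/2
    u=(e2-e1);L=np.linalg.norm(u);u/=L
    o=(e1+e2)/2-u*.035
    print("L",L,"w",np.linalg.norm(C[0]-C[1]),"u",u,"yaw",np.arctan2(u[1],u[0]),"orig",o, "pad",o-u*.130)
print("pad tri",tri(T,t(324,94),S,s(545,405)),onz(T,t(324,94),.115))
# bar ends
C=K;e1=(C[0]+C[1])/2;e2=(C[2]+C[3])/2;u=(e2-e1)/np.linalg.norm(e2-e1);o=(e1+e2)/2-u*.035
for e in(.87,.94,1.01):
    X=o*[1,1,0]+u*(.155*np.cos(e)-.027*np.sin(e))+np.array([0,0,.05+.155*np.sin(e)+.027*np.cos(e)])
    a,b=proj(T,X),proj(S,X);print(e,X,(a-[250,150]+.4)*3.7,(b-[230,190]+.4)*4)
print(bot.get_obs()["eef_pos"])
E
```

```text
top [ 0.6888 -0.0661  0.008 ] [ 0.6824 -0.1246  0.008 ] [ 0.4158 -0.0951  0.008 ] [ 0.4204 -0.036   0.008 ]
L 0.26915886205371325 w 0.05883618048677842 u [-0.9938  0.1108  0.    ] yaw 3.030519848440575 orig [ 0.5867 -0.0844  0.008 ] pad [ 0.7159 -0.0988  0.008 ]
scene [ 0.6894 -0.071   0.008 ] [ 0.6826 -0.1271  0.008 ] [ 0.4192 -0.0957  0.008 ] [ 0.4237 -0.0422  0.008 ]
L 0.26629815571653837 w 0.05651567876978293 u [-0.9936  0.113   0.    ] yaw 3.0283775374101043 orig [ 0.5885 -0.0879  0.008 ] pad [ 0.7177 -0.1026  0.008 ]
pad tri (array([ 0.7168, -0.0999,  0.1125]), np.float64(0.00033259364377462324)) [ 0.7162 -0.0997  0.115 ]
0.87 [ 0.5078 -0.0756  0.1859] [301.2342 373.3665] [199.6532 125.0242]
0.94 [ 0.5175 -0.0766  0.1911] [302.5435 357.349 ] [214.1903 124.1764]
1.01 [ 0.5275 -0.0777  0.1956] [303.8789 340.9234] [229.5451 124.6414]
[0.2165 0.6389 0.2066]
```

Run:
```python
from h import *
from scipy.spatial.transform import Rotation as Ro
o=bot.get_obs();q=o["tool_rot"];R=Ro.from_quat(np.r_[q[1:],q[0]]).as_matrix().round(3);print(R)
z=R[:,2];yr=np.array([-.1108,-.9938]);
print(np.arctan2(z[1],z[0]),np.arctan2(yr[1],yr[0]))
```

```text
[[-0.    -0.947  0.321]
 [-0.001  0.321  0.947]
 [-1.    -0.    -0.001]]
1.2439857270330472 -1.681829031109622
```

Request:
{"method": "drive_tool", "body": {"slide": [[15,-35,12],[35,-75,25],[55,-115,40],[73,-150,55],[92,-190,70],[110,-225,85],[130,-265,95],[150,-305,95],[165,-340,95],[180,-370,95]], "turn": [[0,0,0.02],[0,0,0.04],[0,0,0.06],[0,0,0.08],[0,0,0.1],[0,0,0.12],[0,0,0.15],[0,0,0.18],[0,0,0.2],[0,0,0.216]], "gripper": [0,0,0,0,0,0,0,0,0,0]}}

```text
t: 1.2
eef_pos: [0.3972, 0.2666, 0.3018]
tool_rot: [0.527, -0.472, 0.527, 0.471]
contact_force: [-0.3, 0.3, -0.2]
gripper_width: -0.001
```

Request:
{"method": "drive_tool", "body": {"slide": [[34,-36,0],[68,-72,0],[102,-108,0],[136,-144,0],[170,-180,0],[200,-220,0],[230,-260,0],[260,-300,-20],[290,-335,-50],[319,-367,-80]], "turn": [[0,0,0],[0,0,0],[0,0,0],[0,0,0],[0,0,0],[0,0,0],[0,0,0],[0,0,0],[0,0,0],[0,0,0]], "gripper": [0,0,0,0,0,0,0,0,0,0]}}

```text
t: 2.2
eef_pos: [0.7111, -0.0953, 0.2276]
tool_rot: [0.527, -0.472, 0.527, 0.471]
contact_force: [0.2, 0.9, 0.5]
gripper_width: 0.001
```

Run:
```python
from h import *
import cv2
for n,(x,y) in(("scene",(270,160)),("top",(250,120))):
    c=cam(n)["color"][y:y+180,x:x+220,::-1]; cv2.imwrite(f"pics/{n}1.png",cv2.resize(c,None,fx=3,fy=3))
print(bot.get_obs())
```

```text
{'t': 2.3, 'q': array([-0.23528604,  0.56982728,  0.44510114,  1.44396025, -0.24633081,
        1.19196742,  1.69412763]), 'joint_vel': array([-0.05658791, -0.08671049, -0.02653971,  0.00932787,  0.00238573,
        0.05015194, -0.04648701]), 'joint_torque': array([ 2.47296633e-02, -6.19677043e+01,  8.49027514e+00, -3.07981038e+01,
       -2.65176063e-01, -6.26602750e-01,  4.79396470e-01]), 'eef_pos': array([ 0.70858924, -0.09941212,  0.22156469]), 'tool_rot': array([ 0.5252182 , -0.46889853,  0.53193459,  0.47045255]), 'contact_force': array([-1.34751117, -0.3231039 , -0.11168339]), 'torque': array([0.012815  , 0.06002576, 0.01918705]), 'gripper_width': 0.002484959385201829}
```

View pics/scene1.png

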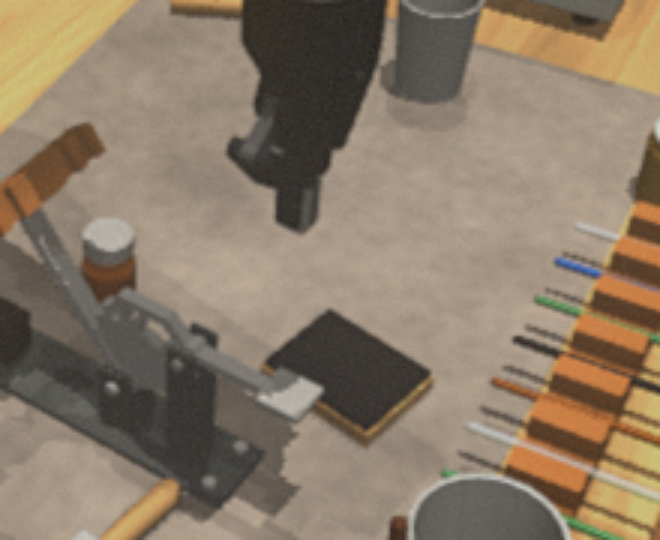

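The closed fingertips hang at about crop (297,230), above the pad at (290,395). Everything else is undisturbed.

Request:
{"method": "drive_tool", "body": {"slide": [[9,-1,-35],[9,-1,-70],[9,-1,-80],[9,-1,-80],[9,-1,-80]], "turn": [[0,0,0],[0,0,0],[0,0,0],[0,0,0],[0,0,0]], "gripper": [0,0,0,0,0]}}

```text
t: 2.8
eef_pos: [0.7186, -0.1002, 0.1437]
tool_rot: [0.526, -0.47, 0.531, 0.47]
contact_force: [-0.4, -0.6, 0.1]
gripper_width: -0.003
```

Request:
{"method": "drive_tool", "body": {"slide": [[0,0,-12],[0,0,-20],[0,0,-24],[0,0,-28],[0,0,-32],[0,0,-36],[0,0,-39],[0,0,-42],[0,0,-45],[0,0,-45]], "turn": [[0,0,0],[0,0,0],[0,0,0],[0,0,0],[0,0,0],[0,0,0],[0,0,0],[0,0,0],[0,0,0],[0,0,0]], "gripper": [0,0,0,0,0,0,0,0,0,0]}}

```text
t: 3.8
eef_pos: [0.7183, -0.1001, 0.0982]
tool_rot: [0.526, -0.469, 0.531, 0.47]
contact_force: [-0.1, 0.1, -0.5]
gripper_width: -0.007
```

Request:
{"method": "drive_tool", "body": {"slide": [[0,0,-2],[0,0,-4],[0,0,-6],[0,0,-7]], "turn": [[0,0,0],[0,0,0],[0,0,0],[0,0,0]], "gripper": [0,0,0,0]}}

```text
t: 4.2
eef_pos: [0.7182, -0.1001, 0.0909]
tool_rot: [0.526, -0.469, 0.531, 0.47]
contact_force: [0.5, 0.7, 2.3]
gripper_width: -0.002
```

Request:
{"method": "drive_tool", "body": {"slide": [[0,0,-2],[0,0,-3]], "turn": [[0,0,0],[0,0,0]], "gripper": [0,0]}}

```text
t: 4.4
eef_pos: [0.7185, -0.1001, 0.0881]
tool_rot: [0.526, -0.47, 0.531, 0.47]
contact_force: [-0.1, 0.3, 1.9]
gripper_width: -0.002
```

Run:
```python
from h import *
import cv2
for n,(x,y) in(("scene",(270,160)),):
    c=cam(n)["color"][y:y+180,x:x+220,::-1]; cv2.imwrite(f"pics/{n}2.png",cv2.resize(c,None,fx=3,fy=3))
print(bot.get_obs()["contact_force"])
```

```text
[ 0.78810792 -0.23072216  2.12342084]
```

View pics/scene2.png

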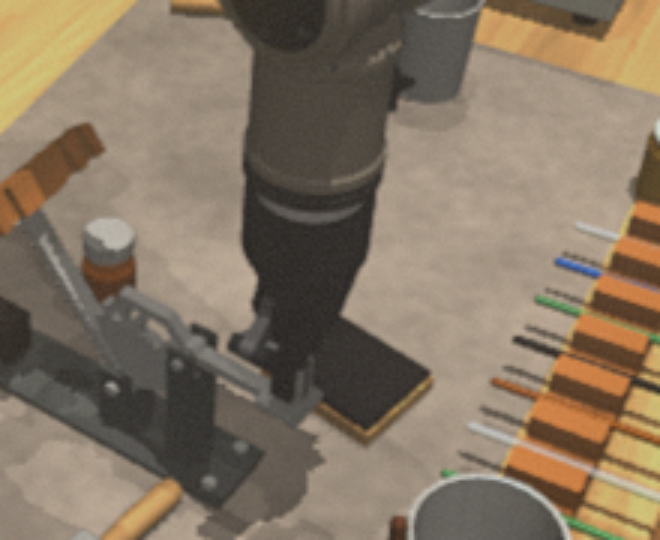

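Run:
```python
from h import *
c=cam("scene");o=bot.get_obs();print(o["eef_pos"],o["contact_force"])
for X in ([.7165,-.1,.115],[.7165,-.1,.086],o["eef_pos"]): print((proj(c,np.array(X))-[270,160])*3)
import cv2
cv2.imwrite("pics/scene3.png",cv2.resize(c["color"][240:320,310:400,::-1],None,fx=8,fy=7,interpolation=cv2.INTER_CUBIC))
```

```text
[ 0.71842578 -0.10007611  0.0880163 ] [0.43226714 0.61051189 1.07975246]
[287.57524698 389.73184186]
[284.87572779 419.88871635]
[287.67892855 418.990966  ]
```

View pics/scene3.png

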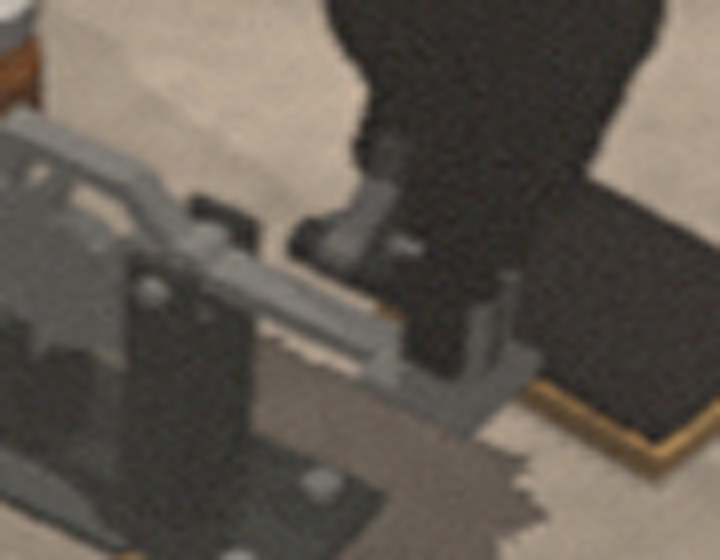

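Run:
```python
from h import *
c=cam("scene")
print((proj(c,np.array([.70858924, -0.09941212,  0.22156469]))-[270,160])*3)
print((proj(c,np.array([.7111,-.0953,0.2276]))-[270,160])*3)
```

```text
[286.87157539 263.05225739]
[294.25483159 252.93955814]
```

The fingertips appear about 18 mm above the reported TCP, at crop (291,401) against a predicted (288,419). The pad is only partly down, so I'll keep pressing and watch the force.

Request:
{"method": "drive_tool", "body": {"slide": [[0,0,-3],[0,0,-6],[0,0,-8]], "turn": [[0,0,0],[0,0,0],[0,0,0]], "gripper": [0,0,0]}}

```text
t: 4.85
eef_pos: [0.7185, -0.1001, 0.0797]
tool_rot: [0.526, -0.47, 0.531, 0.47]
contact_force: [-0.2, 0.5, 3.1]
gripper_width: -0.0
```

Request:
{"method": "drive_tool", "body": {"slide": [[0,0,-3],[0,0,-5]], "turn": [[0,0,0],[0,0,0]], "gripper": [0,0]}}

```text
t: 5.05
eef_pos: [0.7181, -0.1, 0.0742]
tool_rot: [0.525, -0.469, 0.531, 0.47]
contact_force: [-1.4, 0.3, 2.8]
gripper_width: -0.003
```

Run:
```python
from h import *
import cv2
c=cam("scene");o=bot.get_obs();print(o["eef_pos"],o["contact_force"])
cv2.imwrite("pics/scene4.png",cv2.resize(c["color"][240:320,310:400,::-1],None,fx=8,fy=7,interpolation=cv2.INTER_CUBIC))
```

```text
[ 0.7179686  -0.10005013  0.07392971] [-0.98321995 -0.36547315  0.86174187]
```

View pics/scene4.png

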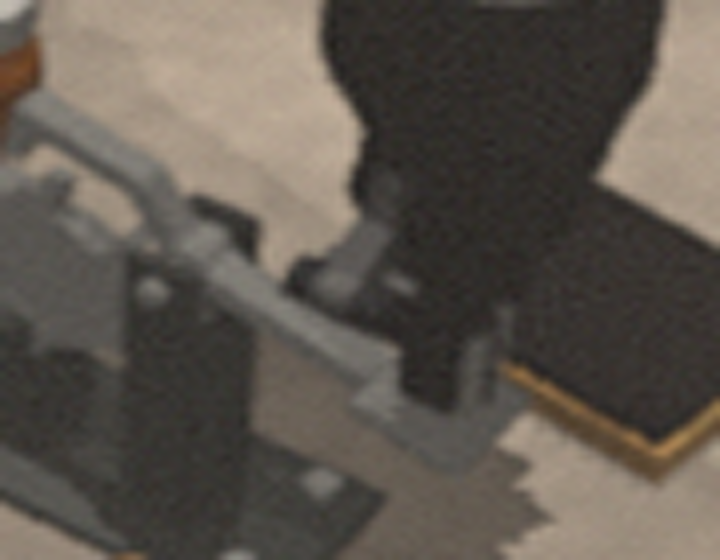

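The pawl is now tilting and its tip is lifting off the teeth. I'll press on to the stop.

Request:
{"method": "drive_tool", "body": {"slide": [[0,0,-3],[0,0,-4]], "turn": [[0,0,0],[0,0,0]], "gripper": [0,0]}}

```text
t: 5.3
eef_pos: [0.7178, -0.1001, 0.0695]
tool_rot: [0.525, -0.469, 0.532, 0.47]
contact_force: [-1.1, 0.1, 2.8]
gripper_width: 0.002
```

Request:
{"method": "drive_tool", "body": {"slide": [[0,0,-3],[0,0,-4]], "turn": [[0,0,0],[0,0,0]], "gripper": [0,0]}}

```text
t: 5.5
eef_pos: [0.7176, -0.1001, 0.0651]
tool_rot: [0.525, -0.469, 0.532, 0.471]
contact_force: [-0.9, -0.9, 2.1]
gripper_width: -0.003
```

Request:
{"method": "drive_tool", "body": {"slide": [[0,0,-2],[0,0,-4]], "turn": [[0,0,0],[0,0,0]], "gripper": [0,0]}}

```text
t: 5.7
eef_pos: [0.7179, -0.1002, 0.0622]
tool_rot: [0.525, -0.469, 0.532, 0.47]
contact_force: [-2.9, 1.3, 16.9]
gripper_width: -0.003
```

Run:
```python
from h import *
import cv2
c=cam("scene");o=bot.get_obs();print(o["eef_pos"],o["contact_force"])
cv2.imwrite("pics/scene5.png",cv2.resize(c["color"][240:320,310:400,::-1],None,fx=8,fy=7,interpolation=cv2.INTER_CUBIC))
```

```text
[ 0.71818342 -0.10022442  0.06230345] [-3.04549671  0.14837929  9.13665581]
```

View pics/scene5.png

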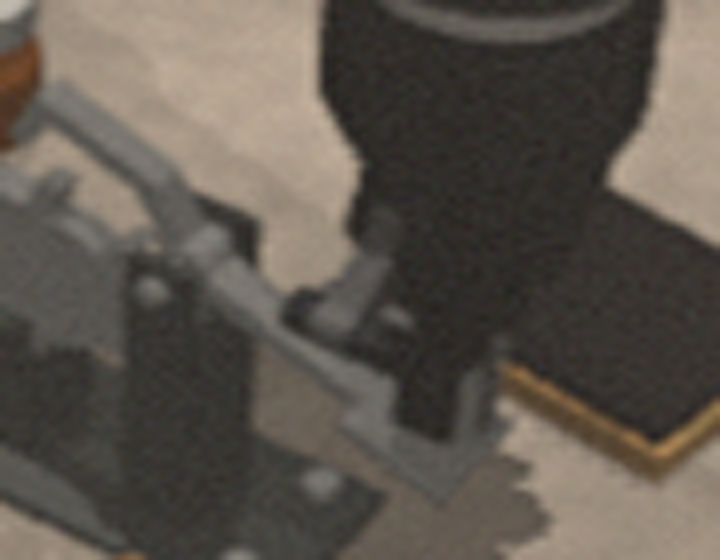

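```bash
cat >> h.py <<'E'
O=np.array([.5872,-.0857,0]);U=np.array([-.9937,.112,0]);V=np.array([-.112,-.9937,0])
def rest(x,y,z): return O+U*x+V*y+np.array([0,0,z])
E
python3 - <<'E'
from h import *
np.set_printoptions(precision=1,suppress=True)
c=cam("scene")
for a in(0,.2,.3,.35,.4):
    r=[]
    for x,y in((-.092,.017),(-.092,-.017),(-.058,.017),(-.058,-.017)):
        X=rest(-.055+x*np.cos(a)-.007*np.sin(a),y,.108+.007*np.cos(a)+x*np.sin(a))
        r.append((proj(c,X)-[310,240])*[8,7])
    print(a,*r)
print((proj(c,bot.get_obs()["eef_pos"])-[310,240])*[8,7])
E
```

```text
0 [469.3 414.6] [543.1 339.5] [348.3 360.2] [423.5 287.4]
0.2 [462.7 458.9] [535.8 383.8] [346.9 389.2] [421.6 316.3]
0.3 [454.7 478.1] [527.4 403.2] [343.2 402. ] [417.7 329.2]
0.35 [449.5 486.8] [522.1 412. ] [340.6 408. ] [415.  335.2]
0.4 [443.6 495.1] [516.1 420.3] [337.6 413.6] [411.8 340.9]
[439.9 478.1]
```

The pad's corners at (440,492), (343,418) and (507,428) match the 0.40 rad prediction, and the force rose to 17 N, so the pawl is at its stop. Next I'll lift off and work out the bar waypoints.

Request:
{"method": "drive_tool", "body": {"slide": [[0,0,15],[0,0,50],[0,0,100],[0,0,150],[-20,2,190],[-40,4,210],[-60,7,220],[-80,9,220],[-80,9,220]], "turn": [[0,0,0],[0,0,0],[0,0,0],[0.01,0.1,0],[0.02,0.2,0],[0.03,0.3,0],[0.045,0.4,0],[0.055,0.5,0],[0.055,0.5,0]], "gripper": [0,0,0,0,0,0,0,0,0]}}

```text
t: 6.7
eef_pos: [0.6378, -0.0911, 0.2807]
tool_rot: [0.389, -0.323, 0.633, 0.587]
contact_force: [-0.1, 0.6, -1.2]
gripper_width: 0.001
```

Run:
```python
from h import *
import cv2
np.set_printoptions(precision=3,suppress=True)
for n,(x,y) in(("scene",(230,130)),("top",(220,120))):
    c=cam(n);i=c["color"][y:y+200,x:x+220,::-1]; cv2.imwrite(f"pics/{n}6.png",cv2.resize(i,None,fx=3,fy=3,interpolation=cv2.INTER_CUBIC))
    print((proj(c,bot.get_obs()["eef_pos"])-[x,y])*3)
print({k:bot.get_obs()[k] for k in("q","eef_pos","tool_rot","contact_force")})
from scipy.spatial.transform import Rotation as Ro
q=bot.get_obs()["tool_rot"];print(Ro.from_quat(np.r_[q[1:],q[0]]).as_matrix())
```

```text
[311.852 232.104]
[350.315 200.976]
{'q': array([-0.167,  0.743,  0.442,  1.116, -0.231,  1.846,  1.695]), 'eef_pos': array([ 0.639, -0.091,  0.282]), 'tool_rot': array([ 0.391, -0.325,  0.632,  0.586]), 'contact_force': array([-0.144, -0.154, -0.151])}
[[-0.484 -0.868  0.114]
 [ 0.048  0.104  0.993]
 [-0.874  0.486 -0.009]]
```

View pics/scene6.png

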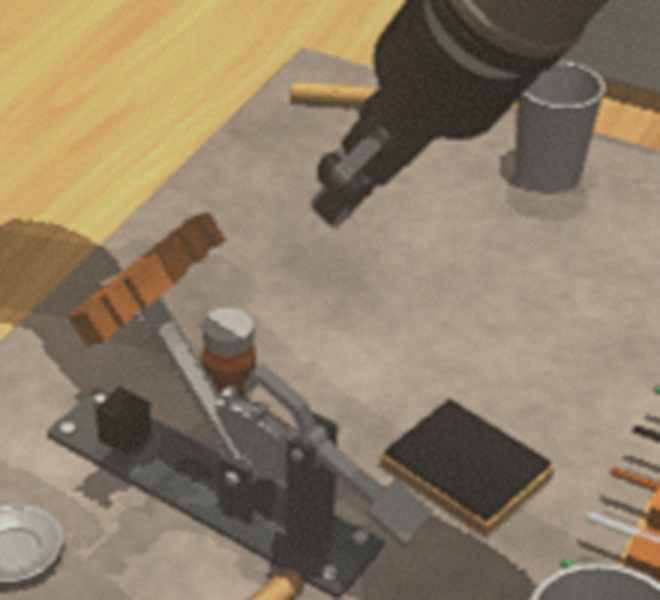

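View pics/top6.png

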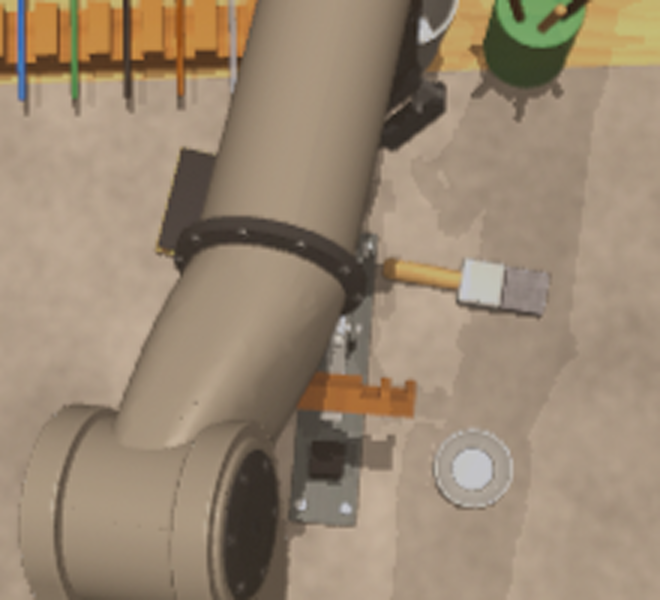

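The pawl stays down with the pad sloped at (400,505). The bar hasn't moved and is at about (145,280).

```bash
cat > wp.py <<'E'
from h import *
np.set_printoptions(precision=1,suppress=True)
def tcp(e,t,gap=0,d=.025,y=0):
    P=np.array([.155*np.cos(e)-.027*np.sin(e),.05+.155*np.sin(e)+.027*np.cos(e)])+gap*np.array([-np.sin(e),np.cos(e)])
    s=1 if t<e-.02 else (0 if t<=e+.02 else -1)
    tip=P-s*.009*np.array([np.cos(t),np.sin(t)])
    q=tip+d*np.array([np.sin(t),-np.cos(t)])
    return rest(q[0],y,q[1])
E
python3 - <<'E'
from wp import *
p=bot.get_obs()["eef_pos"];print(p*1e3)
for e,t,g in[(.94,.45,.04),(.94,.45,.012),(.94,.45,0)]: print(e,t,g,(tcp(e,t,g)*1e3),(tcp(e,t,g)-p)*1e3)
for e in np.arange(.9,-.01,-.1): print(e,(tcp(e,min(.45,max(e,.15)))-tcp(.94,.45))*1e3)
E
```

```text
[638.7 -91.3 281.7]
0.94 0.45 0.04 [547.4 -81.2 188.3] [-91.4  10.1 -93.5]
0.94 0.45 0.012 [524.9 -78.7 171.7] [-113.8   12.6 -110. ]
0.94 0.45 0 [515.3 -77.6 164.7] [-123.5   13.7 -117.1]
0.9 [-5.6  0.6 -2.9]
0.8 [-18.9   2.1 -11.1]
0.7000000000000001 [-31.3   3.5 -20.6]
0.6000000000000001 [-42.8   4.8 -31.3]
0.5000000000000001 [-53.1   6.  -43.1]
0.40000000000000013 [-69.2   7.8 -52.5]
0.30000000000000016 [-74.6   8.4 -67. ]
0.20000000000000018 [-78.6   8.9 -81.9]
0.1000000000000002 [-91.2  10.3 -95.7]
2.220446049250313e-16 [ -94.7   10.7 -111. ]
```

Request:
{"method": "drive_tool", "body": {"slide": [[-30,3,-20],[-60,7,-50],[-80,9,-80],[-91,10,-93],[-97,11,-97],[-97,11,-97]], "turn": [[0,-0.02,0],[-0.003,-0.04,0],[-0.005,-0.055,0],[-0.005,-0.055,0],[-0.005,-0.055,0],[-0.005,-0.055,0]], "gripper": [0,0,0,0,0,0]}}

```text
t: 7.4
eef_pos: [0.5417, -0.0802, 0.1853]
tool_rot: [0.408, -0.342, 0.622, 0.575]
contact_force: [0.7, -0.0, 1.0]
gripper_width: -0.0
```

Run:
```python
from h import *
import cv2
np.set_printoptions(precision=3,suppress=True)
for n,(x,y) in(("scene",(230,180)),):
    c=cam(n);i=c["color"][y:y+120,x:x+140,::-1]; cv2.imwrite(f"pics/{n}7.png",cv2.resize(i,None,fx=5,fy=5,interpolation=cv2.INTER_CUBIC))
    print((proj(c,bot.get_obs()["eef_pos"])-[x,y])*5)
print({k:bot.get_obs()[k] for k in("q","eef_pos","tool_rot","contact_force")})
```

```text
[314.933 238.599]
{'q': array([-0.239,  0.602,  0.432,  1.561, -0.205,  1.485,  1.7  ]), 'eef_pos': array([ 0.543, -0.08 ,  0.186]), 'tool_rot': array([ 0.408, -0.342,  0.622,  0.574]), 'contact_force': array([0.898, 0.451, 0.071])}
```

View pics/scene7.png

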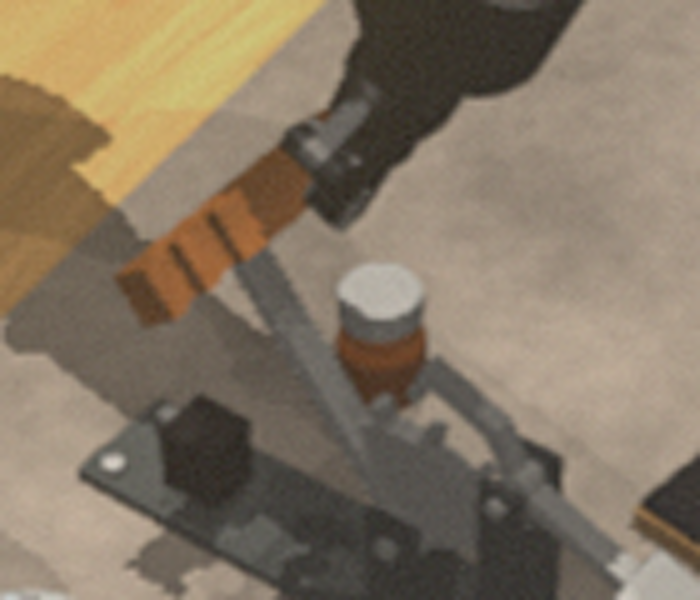

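The fingertips at (345,220) stand off the bar's upper face near its flat middle, around (265,200). I'll close in now.

Request:
{"method": "drive_tool", "body": {"slide": [[-8,1,-6],[-16,2,-13],[-22,2,-17],[-26,2,-20],[-30,3,-23],[-33,3,-25]], "turn": [[0,0,0],[0,0,0],[0,0,0],[0,0,0],[0,0,0],[0,0,0]], "gripper": [0,0,0,0,0,0]}}

```text
t: 8.05
eef_pos: [0.51, -0.0776, 0.1613]
tool_rot: [0.408, -0.343, 0.622, 0.574]
contact_force: [0.9, -0.8, 7.2]
gripper_width: -0.001
```

Run:
```python
from wp import *
import cv2
for n,(x,y) in(("scene",(230,180)),("top",(280,200))):
    c=cam(n);i=c["color"][y:y+120,x:x+140,::-1]; cv2.imwrite(f"pics/{n}8.png",cv2.resize(i,None,fx=5,fy=5,interpolation=cv2.INTER_CUBIC))
p=bot.get_obs()["eef_pos"];print(p*1e3,bot.get_obs()["contact_force"],(tcp(.94,.45)-p)*1e3)
```

```text
[509.7 -77.6 161.1] [ 0.5 -1.3  1.2] [5.5 0.  3.6]
```

View pics/scene8.png

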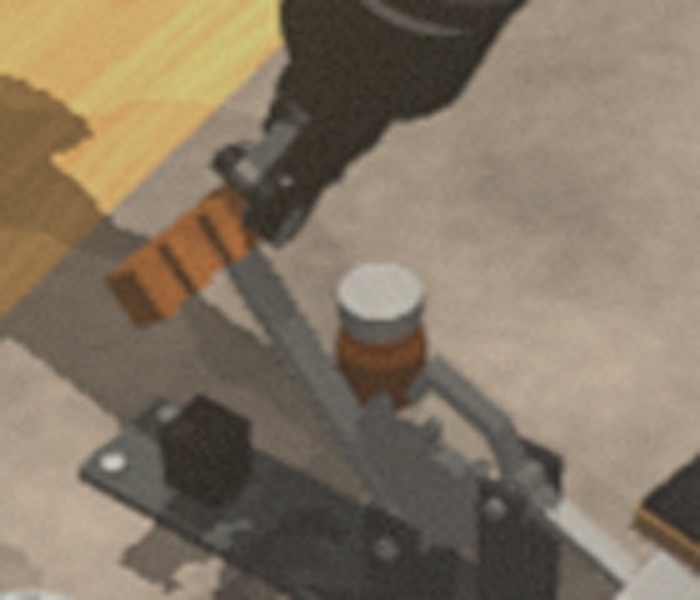

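Contact made at 7 N and the bar gave a little. I'll move the contact outward a few millimetres, then follow the arc.

Run:
```python
from wp import *
p=bot.get_obs()["eef_pos"]
def w(e,g=0,sh=.006):
    t=min(.45,max(e,.12)); 
    return t-.45,(tcp(e,t,g)+U*sh*np.cos(e)+[0,0,sh*np.sin(e)]-p)*1e3
print(w(.9,.006),w(.9,.003))
for e in np.arange(.88,.3,-.04): print(round(e,2),*w(e))
```

```text
(0.0, array([1. , 0.5, 9.1])) (0.0, array([-1.4,  0.8,  7.2]))
0.88 0.0 [-6.5  1.4  3.7]
0.84 0.0 [-12.1   2.    0.4]
0.8 0.0 [-17.5   2.6  -3.2]
0.76 0.0 [-22.8   3.2  -7.1]
0.72 0.0 [-27.9   3.8 -11.1]
0.68 0.0 [-32.8   4.3 -15.3]
0.64 0.0 [-37.6   4.9 -19.7]
0.6 0.0 [-42.2   5.4 -24.4]
0.56 0.0 [-46.6   5.9 -29.1]
0.52 0.0 [-50.8   6.4 -34.1]
0.48 0.0 [-54.8   6.8 -39.2]
0.44 -0.010000000000000397 [-66.4   8.1 -40.7]
0.4 -0.05000000000000043 [-69.1   8.4 -46.6]
0.36 -0.09000000000000047 [-71.6   8.7 -52.5]
0.32 -0.1300000000000005 [-73.8   8.9 -58.6]
```

Request:
{"method": "drive_tool", "body": {"slide": [[1,0,9],[-6,1,4],[-12,2,0],[-20,3,-5],[-28,4,-11],[-35,5,-17],[-42,5,-24],[-48,6,-31],[-54,7,-38],[-55,7,-39]], "turn": [[0,0,0],[0,0,0],[0,0,0],[0,0,0],[0,0,0],[0,0,0],[0,0,0],[0,0,0],[0,0,0],[0,0,0]], "gripper": [0,0,0,0,0,0,0,0,0,0]}}

```text
t: 9.15
eef_pos: [0.4534, -0.0702, 0.1212]
tool_rot: [0.408, -0.342, 0.622, 0.575]
contact_force: [2.5, -0.6, 1.6]
gripper_width: -0.003
```

Run:
```python
from wp import *
import cv2
for n,(x,y) in(("scene",(220,190)),):
    c=cam(n);i=c["color"][y:y+130,x:x+160,::-1]; cv2.imwrite(f"pics/{n}9.png",cv2.resize(i,None,fx=4.5,fy=4.5,interpolation=cv2.INTER_CUBIC))
o=bot.get_obs();p=o["eef_pos"];print(p*1e3,o["contact_force"],o["q"])
def w(e,g=0,sh=.0):
    t=min(.45,max(e,.1)); 
    return t-.45,(tcp(e,t,g)+U*sh*np.cos(e)+[0,0,sh*np.sin(e)]-p)*1e3
for e in np.arange(.48,-.09,-.04): print(round(e,2),*w(e))
```

```text
[453.5 -70.1 121.5] [-1.5  0.9  0.7] [-0.3  0.5  0.4  1.8 -0.2  1.3  1.7]
0.48 0.0 [ 6.8 -1.3 -2.4]
0.44 -0.010000000000000009 [-4.8  0.  -3.6]
0.4 -0.04999999999999999 [-7.4  0.3 -9.3]
0.36 -0.08999999999999997 [ -9.7   0.6 -15. ]
0.32 -0.12999999999999995 [-11.8   0.8 -20.8]
0.28 -0.16999999999999993 [-13.7   1.  -26.7]
0.24 -0.2099999999999999 [-15.4   1.2 -32.7]
0.2 -0.2499999999999999 [-16.8   1.4 -38.7]
0.16 -0.28999999999999987 [-18.    1.5 -44.8]
0.12 -0.32999999999999985 [-18.9   1.6 -50.9]
0.08 -0.35 [-20.1   1.8 -57. ]
0.04 -0.35 [-30.5   2.9 -62.3]
0.0 -0.35 [-31.7   3.1 -68.4]
-0.04 -0.35 [-32.6   3.2 -74.7]
-0.08 -0.35 [-33.3   3.2 -80.9]
```

View pics/scene9.png

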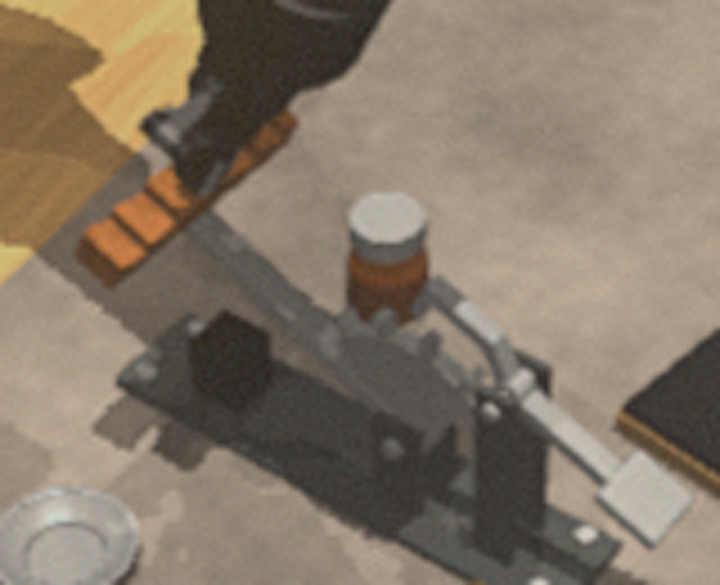

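The bar is coming down and the fingers sit on its flat middle at (200,180). The pawl pad is still down at (645,497). I'll carry on.

Request:
{"method": "drive_tool", "body": {"slide": [[-5,0,-5],[-8,0,-11],[-10,1,-16],[-12,1,-21],[-14,1,-27],[-15,1,-33],[-17,1,-39],[-18,2,-45],[-20,2,-51],[-21,2,-55]], "turn": [[0,-0.02,0],[0,-0.06,0],[-0.01,-0.1,0],[-0.01,-0.13,0],[-0.02,-0.17,0],[-0.02,-0.21,0],[-0.03,-0.25,0],[-0.03,-0.29,0],[-0.04,-0.33,0],[-0.04,-0.35,0]], "gripper": [0,0,0,0,0,0,0,0,0,0]}}

```text
t: 10.2
eef_pos: [0.4326, -0.0675, 0.0666]
tool_rot: [0.503, -0.445, 0.552, 0.494]
contact_force: [1.6, -0.2, 3.2]
gripper_width: 0.0
```

Request:
{"method": "drive_tool", "body": {"slide": [[-1,0,-3],[-1,0,-6],[-2,0,-8]], "turn": [[0,0,0],[0,0,0],[0,0,0]], "gripper": [0,0,0]}}

```text
t: 10.5
eef_pos: [0.4301, -0.0673, 0.0583]
tool_rot: [0.503, -0.445, 0.552, 0.494]
contact_force: [0.5, 0.7, 3.4]
gripper_width: 0.001
```

Run:
```python
from wp import *
import cv2
for n,(x,y) in(("scene",(220,190)),):
    c=cam(n);i=c["color"][y:y+130,x:x+160,::-1]; cv2.imwrite(f"pics/{n}10.png",cv2.resize(i,None,fx=4.5,fy=4.5,interpolation=cv2.INTER_CUBIC))
o=bot.get_obs();p=o["eef_pos"];print(p*1e3,o["contact_force"],o["tool_rot"])
```

```text
[430.1 -67.3  58. ] [-0.9 -0.7  2.4] [ 0.5 -0.4  0.6  0.5]
```

View pics/scene10.png

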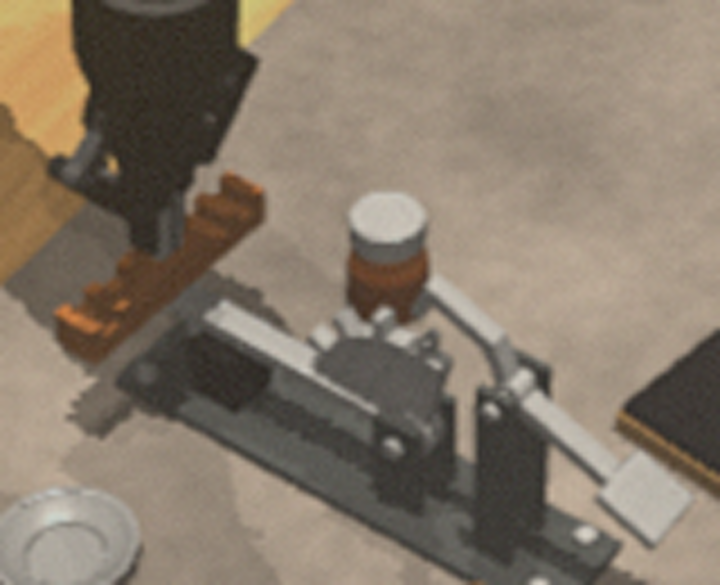

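Request:
{"method": "drive_tool", "body": {"slide": [[0,0,-3],[0,0,-5]], "turn": [[0,0,0],[0,0,0]], "gripper": [0,0]}}

```text
t: 10.75
eef_pos: [0.4293, -0.0672, 0.053]
tool_rot: [0.503, -0.444, 0.553, 0.495]
contact_force: [-6.6, 1.8, 30.5]
gripper_width: 0.002
```

Request:
{"method": "drive_tool", "body": {"slide": [[0,0,-2],[0,0,-4]], "turn": [[0,0,0],[0,0,0]], "gripper": [0,0]}}

```text
t: 10.95
eef_pos: [0.4293, -0.0671, 0.052]
tool_rot: [0.503, -0.442, 0.553, 0.496]
contact_force: [-16.9, 2.1, 77.7]
gripper_width: -0.0
```

That's the hard stop, with force rising steeply over 1 mm. I'll back off straight up.

Request:
{"method": "drive_tool", "body": {"slide": [[0,0,6],[0,0,20],[0,0,50],[0,0,95],[0,0,140],[0,0,180],[0,40,190],[0,80,190],[0,120,190],[0,150,190]], "turn": [[0,0,0],[0,0,0],[0,0,0],[0,0,0],[0,0,0],[0,0,0],[0,0,0],[0,0,0],[0,0,0],[0,0,0]], "gripper": [0,0,0,0,0,0,0,0,0,0]}}

```text
t: 11.95
eef_pos: [0.429, 0.0856, 0.2419]
tool_rot: [0.503, -0.443, 0.552, 0.496]
contact_force: [0.4, -0.2, 0.5]
gripper_width: -0.001
```

Request:
{"method": "drive_tool", "body": {"slide": [[10,40,0],[20,80,0],[30,120,0],[30,120,0],[30,120,0]], "turn": [[0,0,0],[0,0,0],[0,0,0],[0,0,0],[0,0,0]], "gripper": [0,0,0,0,0]}}

```text
t: 12.45
eef_pos: [0.4587, 0.2061, 0.241]
tool_rot: [0.502, -0.443, 0.552, 0.497]
contact_force: [0.6, -0.5, 0.4]
gripper_width: -0.0
```

Run:
```python
from wp import *
import cv2
c=cam("scene");x,y=220,190
cv2.imwrite("pics/full11.png",c["color"][:,:,::-1])
T=cam("top");cv2.imwrite("pics/top11.png",T["color"][:,:,::-1])
i=c["color"][y:y+130,x:x+160,::-1]; cv2.imwrite(f"pics/scene11.png",cv2.resize(i,None,fx=4.5,fy=4.5,interpolation=cv2.INTER_CUBIC))
for e in(0,.03,.06):
  r=[]
  for yy in(-.065,-.022,.022,.065):
    a,b=.155-.012,.027
    r.append((proj(c,rest(a*np.cos(e)-b*np.sin(e),yy,.05+a*np.sin(e)+b*np.cos(e)))-[x,y])*4.5)
  print(e,*r)
o=bot.get_obs();print(o["eef_pos"],o["contact_force"])
```

```text
0 [261.3 192.9] [206.8 238.8] [148.5 288. ] [ 88.8 338.4]
0.03 [262.2 187.2] [207.6 233.1] [149.1 282.3] [ 89.2 332.7]
0.06 [263.3 181.6] [208.6 227.5] [149.9 276.8] [ 89.9 327.2]
[0.5 0.2 0.2] [-0.4 -0.2  0.3]
```

View pics/scene11.png

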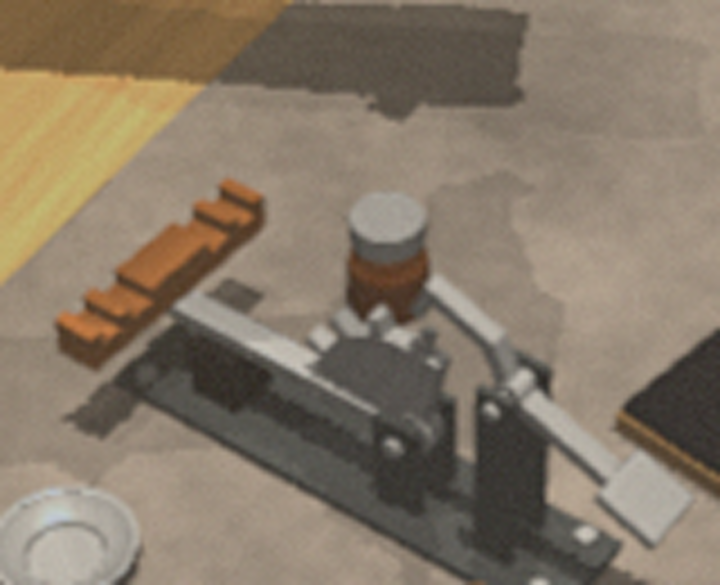

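View pics/full11.png

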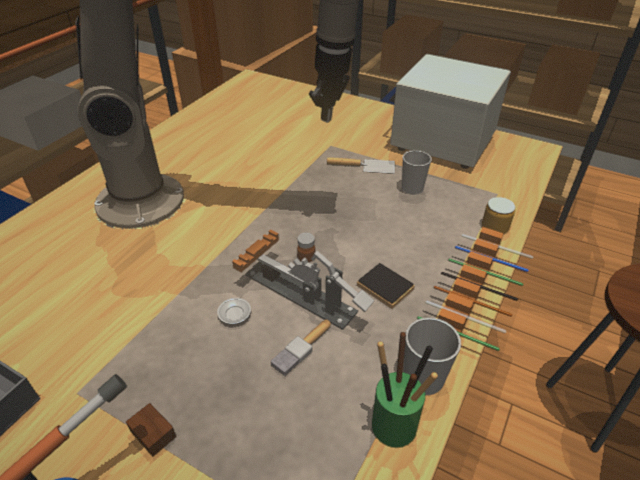

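View pics/top11.png

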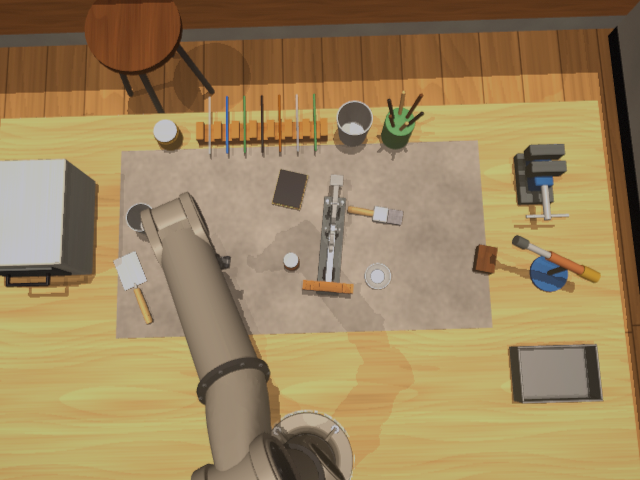

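The edge of the bar's flat middle, from about (150,290) to (210,240), matches the level prediction of (148,288) and (207,239). The pawl is still down, and the bystanders are at the same pixels as before. Handing in.

```bash
python3 -c "
from station import bot
print(bot.hand_in())"
```

```text
the job is handed in; nothing more can be done
None
```

The rest's arm is down on its rubber stop with the pawl pressed free, and I handed the job in at about 12.6 s. With the shut fingertips I pressed the pawl's pad to its hard stop, backed off, then pushed the notched bar down its arc until it stopped. I then moved the gripper well clear.

**What the last checks showed**
- **Pawl:** the pad's corners matched the prediction for 0.40 rad, and the pad force rose to 17 N at the stop. It was still down in the final pictures.
- **Arm:** the edge of the bar's flat middle matched the prediction for elevation 0 to within about 1 px.
- **Bystanders:** by eye, the dish, jar, marver, brush and block are where they were in the first pictures. The robot partly hides the tin can in the top view, but the scene view shows it in place.
- **Clearance:** the force on the tool was back to about zero before handing in.

**What disagreed or went less well**
- **Fingertip offset:** the fingertips make contact about 25 mm behind the reported TCP, although the TCP is described as their very end. I worked from contact force and pictures instead.
- **Final push:** the last press on the stop peaked at about 78 N at the wrist, more than needed but under the 120 N limit. Only the fingertips were meant to be on the bar, and I saw nothing else touching.

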